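Finish the drain crib of crossed battens

ROBOT

A 6-joint arm with a two-finger parallel gripper is mounted at the origin on the work surface. World frame = base frame: x ahead of the robot, y to its left, z up, the work surface at z = 0. Lengths are in mm, angles in rad, forces in N, time in s.
With the tool pointing down it reaches from about 375 to 925 mm from the base axis. Payload 5.7 kg.
Tool frame: the origin (TCP) lies on the centre line of the jaws, within the pads' length; the fingertips stand 8 mm ahead of it and the grasp point (between the pads) lies 11 mm behind it (tcp_to_tips is the z of the fingertips in the tool frame, in mm); z points along the fingers, y is the direction in which the jaws open and shut (so a half turn about z gives the same grasp; the last joint's range is limited). The gripper opens to 88 mm and grips with 3 to 60 N. Pads are 20 mm wide; open, the fingers measure 115 mm over their backs; the gripper's body (75 mm by 178 mm) begins 61 mm behind the grasp point.
Start: joints at [-1.415, 0.359, 1.51, -0, 1.272, -0.115], TCP at [160.487, -578.106, 230.623] pointing down, gripper open.
Joint ranges: [-2.97, 2.97], [-1.01, 2.36], [0.21, 2.38], [-0.96, 4.11], [0.2, 2.71], [-2.98, 2.98]. Speed limits (rad/s): [2.39, 2.39, 3.14, 3.14, 3.14, 3.14].

INTERFACE

Orientations are given as a unit quaternion [w, x, y, z].
In Python, from station import * gives the robot as it stands.
- The arm moves only by the tool drive_tool, never from a script. Its argument "increments" is text: rows parted by semicolons, each of 6 numbers parted by spaces: the shift along the tool's x, y, z in cm, then the turn, a rotation vector about the tool's x, y, z in rad. A call has 1 to 20 rows; each row shifts and turns the commanded pose from where the row before left it, along the tool's axes as they then stand; what a row does not reach is not made up. A row lasts 1/12 s, in which the tool goes at most 41.7 mm and 7.16 degrees, less where a joint would pass 70% of its speed; a pose out of reach is approached as far as the arm can. A call is refused whole if a number of a shift passes 4.17 or a number of a turn 0.125, either way. A call with a gripper value outside its range is refused whole. "claw" is the finger opening in cm, from 0 to 8.78, set as the call begins (left out, the last holds). The fingers move at their own pace and stop on an object; the grip force is fixed at half the most. Time passes only in rows, so rows that do not move let the fingers close. It gives the time, the measured TCP pose, the force and the opening at its end, in the units of the state.
- observe(): the state, without advancing time (a new reading comes with each control period).
- snapshot(name): name is "scene" or "top" or "wrist"; returns (picture, depth): 420x560x3 uint8, blue, green, red; 420x560 float32, mm along the optical axis (not along the pixel's ray), 0 where there is no reading.
- camera_params(name): a dict with "fx", "fy", "cx", "cy" (pixels), "T" (4x4, takes a point from camera to world coordinates); the wrist camera has in their place "mount" (4x4, takes a point from camera to tool coordinates, whose origin is the TCP and whose axes are the flange's). Camera axes: x right, y down, z forward; pixel columns grow to the right and rows downward; lengths in mm; the calibration is good to about 2 mm. The wrist camera is an equidistant fisheye: a pixel r from the principal point sees the ray r / f radians off the axis. A picture is of the moment at which its call begins: read the wrist's pose just before it. camera_params takes no time and is no camera call.
- finish_job(): hands the job in, once; it reports no verdict.
The state is a dict: "t": time; "joints": joint angles; "joint_velocities": joint speeds; "joint_efforts": joint torques, N m; "tcp_pos": TCP position; "tool_rot": TCP orientation; "contact_force": force on the tool from outside, world axes, zero at the start; "torque": the same for the moment, N m; "gripper_width": opening from 0.0 (shut) to 1.0 (fully open).
Only numpy, scipy, OpenCV 4.12 (cv2) and the standard library are available. Lean on these libraries where they do the work, as an engineer would, in place of code of your own. Each camera call takes 0.05 s, during which the arm holds its last target. There are 200 camera calls.

TASK

Finish the crib of battens in the round drip pan so that the plaster mould can be stood on it to drain: take the three battens from the sloping rack, lay one flat to complete the second layer, parallel to the batten already there and with the same overhang at the other end of the bottom pair, then lay the other two flat and crosswise on top as a third layer, each directly above a bottom batten. Leave the battens already laid, and everything else on the bench, where they are.

Things in the scene. Friction and masses are not known exactly. Their poses are not given: they have to be found in the camera images.
- pan_centre (a point): round shallow aluminium drip pan, 305 mm across, rim 28 mm above the bench, fixed; this point is the centre of its inner floor, 4 mm above the bench; the begun crib stands about it
- rack: steel rod drip rack, 260 mm wide, 130 mm high (battens to 152), fixed; origin on the bench below the middle batten's centre, x down the slope (away from the robot), z up. It holds three battens side by side, about 80 mm apart (50 mm gaps), sloping 0.56 rad (32 degrees), on two cross rods 60 mm either side of their centres, low ends against a stop rod; free space beneath their middles
- low_a_mid (a point): one of the two parallel bottom battens of the crib, flat on the pan's floor, the two about 120 mm apart centre to centre. loose wooden batten 180 x 30 x 22 mm (long, wide, thick), about 75 g; point: its centre, x along its length, y across, z through the thickness (up)
- low_b_mid (a point): one of the two parallel bottom battens of the crib, flat on the pan's floor, the two about 120 mm apart centre to centre. loose wooden batten 180 x 30 x 22 mm (long, wide, thick), about 75 g; point: its centre, x along its length, y across, z through the thickness (up)
- cross_a_mid (a point): the one second-layer batten, flat across one end of the bottom pair, whose ends overhang it by about 15 mm. The layer's other batten belongs 120 mm from it, centre to centre, along this point's +y axis, at the other end. loose wooden batten 180 x 30 x 22 mm (long, wide, thick), about 75 g; point: its centre, x along its length, y across, z through the thickness (up)
- rack_a_mid (a point): the left one, seen from the robot, of the three battens in the rack, low end away from the robot, centre 95 mm above the bench; the three are alike and any may go anywhere. loose wooden batten 180 x 30 x 22 mm (long, wide, thick), about 75 g; point: its centre, x along its length, y across, z through the thickness (square to the slope, up and away from the robot)
- rack_b_mid (a point): the middle one, seen from the robot, of the three battens in the rack, low end away from the robot, centre 95 mm above the bench; the three are alike and any may go anywhere. loose wooden batten 180 x 30 x 22 mm (long, wide, thick), about 75 g; point: its centre, x along its length, y across, z through the thickness (square to the slope, up and away from the robot)
- rack_c_mid (a point): the right one, seen from the robot, of the three battens in the rack, low end away from the robot, centre 95 mm above the bench; the three are alike and any may go anywhere. loose wooden batten 180 x 30 x 22 mm (long, wide, thick), about 75 g; point: its centre, x along its length, y across, z through the thickness (square to the slope, up and away from the robot)
- mould_mid (a point): round white plaster mould 144 mm across, 115 mm high, waiting to be drained; loose bystander, this point is about its middle; leave it alone
- jug_mid (a point): white plastic jug 96 mm across, 115 mm high; loose bystander, this point is about its middle; leave it alone
- knife_mid (a point): fettling knife 170 mm long lying flat; loose bystander, this point is about its middle; leave it alone
- brush_mid (a point): brush 190 mm long lying flat; loose bystander, this point is about its middle; leave it alone
- scraper_mid (a point): black rubber scraper 110 x 50 x 8 mm lying by the rack's low side; loose bystander, this point is about its middle; leave it alone
- gun_mid (a point): slip filling gun about 200 mm long and 50 mm high lying on its side; loose bystander, this point is about its middle; leave it alone
- beaker_mid (a point): white cast beaker 72 mm across, 85 mm high; loose bystander, this point is about its middle; leave it alone
Not all that is in view belongs to the job. What is shaped like the part that bears rack_a_mid but turquoise is not meant.

How it is judged:
By the outcome, as a careful person would: the job done as asked, in the order asked, and still so for the second after the job is handed in, with the robot touching nothing.
It also fails if it takes over 72 s, if anything falls off the work surface, if the arm or the gripper's body presses on something with over 40 N, if the wrist force passes 120 N, or if a joint passes its speed limit or range.

## Working session

There is one attempt and no reset: what is moved stays moved. The work goes in short steps, Python scripts to look and compute and a tool call to move; the robot and the scene stay as the last step left them, time stands still between calls to the robot, and variables do not carry over. Pictures are saved under pics/ and viewed, about 8 in all and at most 12, crops included, and the job is handed in when it is done.

Besides the shell and the picture viewer there is one more tool, called after "Call:" by a JSON object that holds its "method" and its "body", one argument or row to a line. drive_tool: Moves the arm, as the interface text tells. Its arguments: {"type":"object","properties":{"increments":{"type":"string"},"claw":{"type":"number"}},"required":["increments"]}

```bash
mkdir -p pics; ls
python3 - <<'E'
from station import *
import cv2,numpy as np
s=observe();print(s)
for n in("scene","top"):
    p,d=snapshot(n);cv2.imwrite(f"pics/{n}0.png",p);np.save(f"{n}0.npy",d);c=camera_params(n);print(n,c, (d>0).mean())
print(camera_params("wrist"))
E
```

```text
pics
{'t': 0.0, 'joints': array([-1.41510651e+00,  3.59492011e-01,  1.51143926e+00,  2.33408368e-05,
        1.27248849e+00, -1.15110268e-01]), 'joint_velocities': array([-2.15854534e-03,  8.74518409e-05,  5.62079860e-04,  1.12102135e-03,
       -4.17866501e-04, -7.23857163e-04]), 'joint_efforts': array([ 8.53243801e-04, -5.15370548e+01, -2.70725530e+01,  6.76418608e-02,
        3.51950596e-02, -1.32399746e-04]), 'tcp_pos': array([ 160.3903137 , -577.46098826,  229.81471966]), 'tool_rot': array([-9.13588214e-04,  9.90847461e-01,  1.34983239e-01, -7.38488967e-06]), 'contact_force': array([ 0.0276815 ,  0.14247701, -0.20345947]), 'torque': array([-0.02448745, -0.02344085,  0.04585508]), 'gripper_width': 1.0057996908728402}
scene {'fx': 450.2873825423825, 'fy': 450.2873825423825, 'cx': 282.622065246238, 'cy': 209.8834178645155, 'T': array([[ 6.24736309e-01,  4.59897221e-01, -6.31030182e-01,
         1.54550761e+03],
       [ 7.80816029e-01, -3.73699018e-01,  5.00674917e-01,
        -8.90171433e+02],
       [-5.55635697e-03, -8.05508281e-01, -5.92558467e-01,
         1.04988248e+03],
   
[... 330 characters left out ...]
507913e-02, -6.13379093e-03,
        -5.01459011e+01],
       [ 2.83570766e-03, -1.12614601e-01, -9.93634697e-01,
         1.67983289e+03],
       [ 0.00000000e+00,  0.00000000e+00,  0.00000000e+00,
         1.00000000e+00]])} 0.9958971088435374
{'fx': 325.19226210127806, 'fy': 325.19226210127806, 'cx': 279.6271304039488, 'cy': 208.46210997110157, 'mount': array([[ 3.09719873e-04, -9.63775103e-01, -2.66716055e-01,
         7.33417867e+01],
       [ 9.99999837e-01,  4.26513182e-04, -3.79965741e-04,
        -2.42444797e-01],
       [ 4.79959435e-04, -2.66715894e-01,  9.63775078e-01,
        -1.54561088e+02],
       [ 0.00000000e+00,  0.00000000e+00,  0.00000000e+00,
         1.00000000e+00]])}
```

View pics/top0.png

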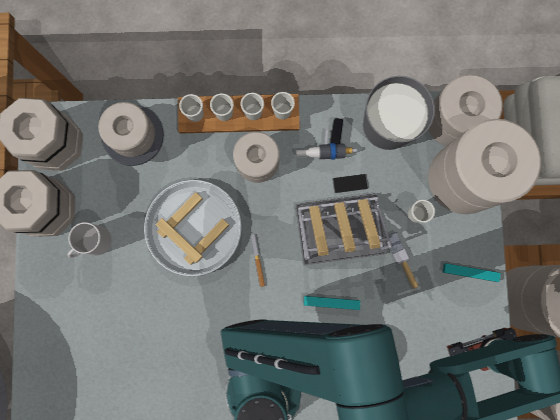

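View pics/scene0.png

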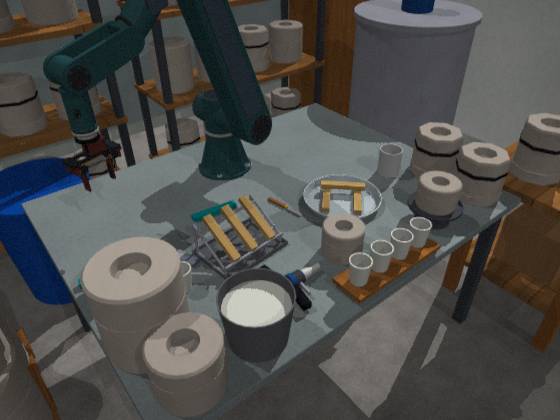

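The top view shows the pan at about (193,226), with the cross batten at (179,240) and low battens at (184,208) and (212,237). The rack is at (343,228) with three battens at x≈319, 344 and 370. Next I measure the battens by colour mask and depth.

```bash
cat > h.py <<'E'
from station import *
import cv2,numpy as np
from scipy.spatial.transform import Rotation as R
def cloud(n,d):
    c=camera_params(n);v,u=np.indices(d.shape)
    P=np.stack([(u-c['cx'])/c['fx']*d,(v-c['cy'])/c['fy']*d,d],-1)
    return P@c['T'][:3,:3].T+c['T'][:3,3]
def wood(p):
    h=cv2.cvtColor(p,cv2.COLOR_BGR2HSV)
    return cv2.inRange(h,(10,70,120),(28,255,255))
def ray(n,u,v,z):
    c=camera_params(n);r=c['T'][:3,:3]@[(u-c['cx'])/c['fx'],(v-c['cy'])/c['fy'],1];o=c['T'][:3,3]
    return o+r*(z-o[2])/r[2]
E
python3 - <<'E'
from h import *
for n in("top","scene"):
    p=cv2.imread(f"pics/{n}0.png");d=np.load(f"{n}0.npy");X=cloud(n,d);m=wood(p)
    k,l,st,ce=cv2.connectedComponentsWithStats(m)
    print(n)
    for i in range(1,k):
        if st[i,4]<100:continue
        q=X[(l==i)&(d>0)]; q=q[np.isfinite(q).all(1)]
        if abs(q[:,0].mean()-550)>250 or abs(q[:,1].mean())>450: continue
        mu=q.mean(0);w,V=np.linalg.eigh(np.cov(q.T))
        print(ce[i].round(),st[i,4],mu.round(1),"med z",np.percentile(q[:,2],[5,50,95]).round(1),V[:,2].round(3),np.sqrt(w).round(1),cv2.minAreaRect(q[:,:2].astype(np.float32)))
p=cv2.imread("pics/top0.png");cv2.imwrite("pics/crop.png",cv2.resize(p[170:290,135:435],None,fx=2.6,fy=2.6,interpolation=cv2.INTER_CUBIC))
d=np.load("top0.npy");X=cloud("top",d);print("bench",X[300,200],X[330,180],X[280,130])
E
```

```text
top
[189. 231.] 1311 [518.4 226.8  34.9] med z [20.3 30.  52.7] [-0.712 -0.702 -0.006] [ 8.9 51.6 58.3] ((531.09716796875, 216.67288208007812), (179.3003387451172, 178.45880126953125), 44.024375915527344)
[369. 224.] 549 [ 519.4 -339.7  103.6] med z [ 55.  107.2 147.6] [-0.816 -0.052  0.576] [ 8.7 18.5 55.1] ((523.4264526367188, -352.2549743652344), (160.6905059814453, 59.87108612060547), 6.6317243576049805)
[344. 227.] 533 [ 511.2 -264.3  104.8] med z [ 56.5 108.4 148.1] [-0.818 -0.058  0.573] [ 8.5 16.3 55.3] ((515.365234375, -273.4909973144531), (162.00721740722656, 51.68890380859375), 6.956288814544678)
[318. 230.] 510 [ 502.6 -183.4  106.1] med z [ 58.9 109.8 148.6] [-0.828 -0.074  0.555] [ 8.3 14.2 55. ] ((505.9862976074219, -189.98565673828125), (161.1175994873047, 45.415924072265625), 6.168826103210449)
[259. 271.] 133 [383.6   5.3  11. ] med z [ 4.  11.2 17.7] [-0.986 -0.164 -0.01 ] [ 3.9  4.3 29.3] ((385.387451171875, 5.789511680603027), (101.13414001464844, 13.806684494018555), 10.029618263244629)
scene
[343. 183.] 205 [491.6 259.4  49.4] med z [44.3 49.6 53.6] [-0.702 -0.
[... 577 characters left out ...]
[ 63.1 103.9 146.2] [-0.845 -0.083  0.529] [ 2.8  8.7 51. ] ((510.22607421875, -182.17897033691406), (152.55369567871094, 32.94219970703125), 6.218064785003662)
[240. 227.] 387 [ 520.1 -263.1  103.5] med z [ 61.7 103.3 146.6] [-0.841 -0.089  0.534] [ 5.4  9.9 50.9] ((519.8648071289062, -257.8083190917969), (94.39373779296875, 145.14874267578125), 70.10746765136719)
[222. 237.] 417 [ 527.6 -338.6  103.8] med z [ 62.8 103.7 147.3] [-0.853 -0.075  0.517] [ 6.5 12.3 50.9] ((461.65948486328125, -320.3094177246094), (73.39132690429688, 283.3779296875), 74.77729797363281)
bench [296.58287323 198.65628667   1.14135969] [203.70841138 263.05706593   6.11597877] [367.48298601 426.12236643  -3.63562234]
```

View pics/crop.png

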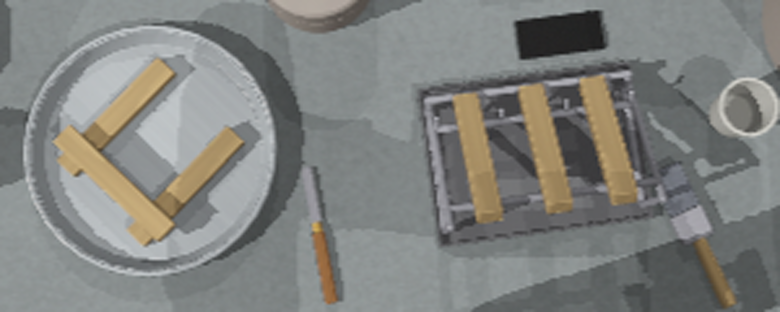

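```bash
cat >> h.py <<'E'
import sys
from scipy.linalg import logm,expm
def pose(Rm,p):
    T=np.eye(4);T[:3,:3]=Rm;T[:3,3]=p;return T
def cur():
    s=observe();q=s['tool_rot'];return pose(R.from_quat([q[1],q[2],q[3],q[0]]).as_matrix(),s['tcp_pos']),s
def tool(yaw,tilt=0):
    "tool x along horizontal yaw (then pitched down by tilt), z down"
    x=np.array([np.cos(yaw)*np.cos(tilt),np.sin(yaw)*np.cos(tilt),-np.sin(tilt)])
    y=np.array([np.sin(yaw),-np.cos(yaw),0]);return np.stack([x,y,np.cross(x,y)],1)
def grasp(Rm,g,back=0):
    "pose with the grasp point at g, backed off along tool z"
    return pose(Rm,np.array(g)+Rm[:,2]*(11-back))
def plan(T0,T1,n):
    M=np.linalg.inv(T0)@T1
    S=expm(np.real(logm(M))/n)
    w=R.from_matrix(S[:3,:3]).as_rotvec();d=S[:3,3]/10
    print(n,"rows:",*[f"{a:.2f}" for a in d],*[f"{a:.4f}" for a in w],"dist",np.linalg.norm(M[:3,3]).round(1))
E
python3 - <<'E'
from h import *
T,s=cur();plan(T,grasp(tool(.07,.56),[510,-264,95],210),18)
E
```

```text
18 rows: 2.70 -1.32 -0.91 0.0030 -0.0310 0.0109 dist 557.9
```

Call:
{"method": "drive_tool", "body": {
  "increments": "2.70 -1.32 -0.91 0.003 -0.031 0.0109;2.70 -1.32 -0.91 0.003 -0.031 0.0109;2.70 -1.32 -0.91 0.003 -0.031 0.0109;2.70 -1.32 -0.91 0.003 -0.031 0.0109;2.70 -1.32 -0.91 0.003 -0.031 0.0109;2.70 -1.32 -0.91 0.003 -0.031 0.0109;2.70 -1.32 -0.91 0.003 -0.031 0.0109;2.70 -1.32 -0.91 0.003 -0.031 0.0109;2.70 -1.32 -0.91 0.003 -0.031 0.0109;2.70 -1.32 -0.91 0.003 -0.031 0.0109;2.70 -1.32 -0.91 0.003 -0.031 0.0109;2.70 -1.32 -0.91 0.003 -0.031 0.0109;2.70 -1.32 -0.91 0.003 -0.031 0.0109;2.70 -1.32 -0.91 0.003 -0.031 0.0109;2.70 -1.32 -0.91 0.003 -0.031 0.0109;2.70 -1.32 -0.91 0.003 -0.031 0.0109;2.70 -1.32 -0.91 0.003 -0.031 0.0109;2.70 -1.32 -0.91 0.003 -0.031 0.0109;0 0 0 0 0 0;0 0 0 0 0 0",
  "claw": 6.0
}}

```text
t: 1.77
tcp_pos: [616.6, -255.5, 260.4]
tool_rot: [0.01, 0.96, 0.035, -0.278]
contact_force: [-0.8, -0.9, 0.6]
gripper_width: 0.683
```

```bash
cat >> h.py <<'E'
def wcloud(d,T):
    c=camera_params("wrist");v,u=np.indices(d.shape);a=(u-c['cx']);b=(v-c['cy']);r=np.hypot(a,b)+1e-9;th=r/c['fx']
    P=np.stack([a/r*np.tan(th)*d,b/r*np.tan(th)*d,d],-1);M=T@c['mount'];return P@M[:3,:3].T+M[:3,3]
def wlook(name):
    T,s=cur();p,d=snapshot("wrist");cv2.imwrite(f"pics/{name}.png",p);np.save(name,d);return T,p,d,wcloud(d,T)
E
python3 - <<'E'
from h import *
T,p,d,X=wlook("w1");print(observe()['joints'],T.round(3));np.save("T1",T)
m=wood(p);k,l,st,ce=cv2.connectedComponentsWithStats(m)
for i in range(1,k):
    if st[i,4]<200:continue
    q=X[(l==i)&(d>0)];mu=q.mean(0);w,V=np.linalg.eigh(np.cov(q.T));print(ce[i].round(),st[i,4],mu.round(1),V[:,2].round(3),V[:,0].round(3),np.sqrt(w).round(1))
E
```

```text
[-0.37012286  0.75529721  0.86504468 -0.25720372  2.02484265  1.07629411] [[ 8.43000e-01  7.30000e-02 -5.32000e-01  6.16584e+02]
 [ 6.10000e-02 -9.97000e-01 -3.90000e-02 -2.55498e+02]
 [-5.34000e-01  0.00000e+00 -8.46000e-01  2.60356e+02]
 [ 0.00000e+00  0.00000e+00  0.00000e+00  1.00000e+00]]
[281. 183.] 4474 [ 523.2 -263.9  101.7] [-0.844 -0.092  0.528] [-0.444 -0.43  -0.786] [ 7.6  8.8 51.1]
[351. 171.] 3999 [ 541.5 -337.3   94.4] [-0.835 -0.11   0.538] [-0.222  0.964 -0.148] [ 9.2 13.6 43.2]
[206. 174.] 3483 [ 526.2 -182.    94.9] [-0.846 -0.084  0.526] [0.164 0.899 0.406] [ 7.9 13.5 42.2]
[ 14. 158.] 1095 [492.7 161.5  30.3] [-0.746  0.656  0.116] [0.284 0.156 0.946] [ 5.5  9.5 49.5]
[113. 199.] 295 [387.9   4.7  11.5] [-0.989 -0.149 -0.   ] [-0.034  0.227  0.973] [ 1.7  4.6 29.5]
[399. 227.] 283 [ 359.7 -479.4   18.2] [-0.934 -0.356 -0.022] [-0.029  0.015  0.999] [ 2.8  5.  24.8]
```

View pics/w1.png

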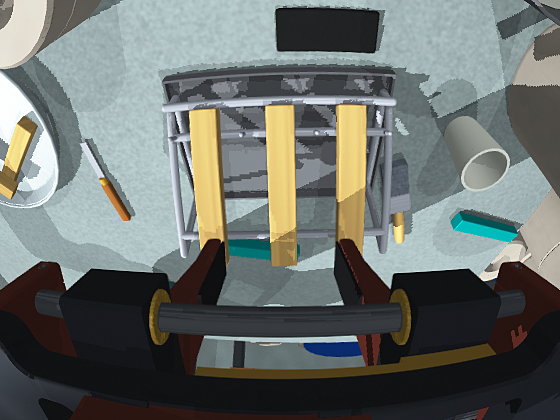

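The wrist view shows the three rack battens at (207,180), (281,183) and (351,175), with only the middle one fully visible. I'll isolate the top faces.

Run:
```python
from h import *
T=np.load("T1.npy");p=cv2.imread("pics/w1.png");d=np.load("w1.npy");X=wcloud(d,T);m=wood(p);k,l,st,ce=cv2.connectedComponentsWithStats(m)
for yaw in (.07,.095):
  Rm=tool(yaw,.56);n=-Rm[:,2]
  for i in range(1,k):
    if st[i,4]<3000:continue
    q=X[(l==i)&(d>0)];L=q@Rm[:,:2];h=q@n
    H=np.median(np.sort(h)[-len(h)//2:]); s=abs(h-H)<4; L=L[s];q=q[s]
    # median edges per slice
    e=[]
    for a in np.arange(L[:,0].min()+15,L[:,0].max()-15,10):
        z=L[abs(L[:,0]-a)<5];e.append((a,*np.percentile(z[:,1],[3,97])))
    e=np.array(e);mid=e[:,1:].mean(1);f=np.polyfit(e[:,0],mid,1)
    A=np.percentile(L[:,0],[1,99]);c=A.mean()
    P=Rm@[c,np.polyval(f,c),-H]
    w,V=np.linalg.eigh(np.cov(q.T))
    print(yaw,ce[i].round(),"len",A.ptp() if hasattr(A,'ptp') else np.ptp(A),"lowend",(Rm@[A[1],np.polyval(f,A[1]),-H]).round(1),"wid",np.median(e[:,2]-e[:,1]).round(1),"slope",f[0].round(4),"topcentre",P.round(1),"centre",(P-11*n).round(1),"n",V[:,0].round(3))
```

```text
0.07 [281. 183.] len 174.76989129488527 lowend [ 593.5 -256.2   58.5] wid 28.2 slope -0.033 topcentre [ 519.8 -264.3  105. ] centre [ 514.  -264.7   95.6] n [-0.529 -0.056 -0.847]
0.07 [351. 171.] len 153.83365039603035 lowend [ 601.6 -331.5   58.4] wid 28.0 slope -0.0326 topcentre [ 536.7 -338.5   99.3] centre [ 530.9 -339.    89.9] n [-0.529 -0.06  -0.847]
0.07 [206. 174.] len 145.11766438106537 lowend [ 584.9 -175.8   58.6] wid 27.5 slope -0.0314 topcentre [ 523.8 -182.3   97.1] centre [ 517.9 -182.7   87.8] n [-0.529 -0.054 -0.847]
0.095 [281. 183.] len 174.90654945509237 lowend [ 593.4 -256.2   58.6] wid 28.2 slope -0.0128 topcentre [ 519.7 -264.4  105. ] centre [ 513.9 -264.9   95.7] n [-0.529 -0.056 -0.847]
0.095 [351. 171.] len 154.22823882731166 lowend [ 601.6 -331.4   58.3] wid 28.1 slope -0.0118 topcentre [ 536.7 -338.5   99.3] centre [ 530.8 -339.1   90. ] n [-0.529 -0.061 -0.847]
0.095 [206. 174.] len 145.12462074658345 lowend [ 584.9 -175.7   58.6] wid 27.5 slope -0.0107 topcentre [ 523.8 -182.3   97.1] centre [ 517.9 -182.9   87.8] n [-0.529 -0.054 -0.847]
```

Run:
```python
from h import *
T,s=cur();Rm=tool(.107,.56);g=[514,-264.8,95.5];A=grasp(Rm,g,50);plan(T,A,9);plan(A,grasp(Rm,g),5)
```

```text
9 rows: 0.02 -0.01 1.74 -0.0020 0.0002 -0.0035 dist 156.2
5 rows: -0.00 0.00 1.00 -0.0000 -0.0000 -0.0000 dist 50.0
```

Call:
{"method": "drive_tool", "body": {
  "increments": "0.02 -0.01 1.74 -0.002 0 -0.0035;0.02 -0.01 1.74 -0.002 0 -0.0035;0.02 -0.01 1.74 -0.002 0 -0.0035;0.02 -0.01 1.74 -0.002 0 -0.0035;0.02 -0.01 1.74 -0.002 0 -0.0035;0.02 -0.01 1.74 -0.002 0 -0.0035;0.02 -0.01 1.74 -0.002 0 -0.0035;0.02 -0.01 1.74 -0.002 0 -0.0035;0.02 -0.01 1.74 -0.002 0 -0.0035;0 0 1 0 0 0;0 0 1 0 0 0;0 0 1 0 0 0;0 0 0.8 0 0 0;0 0 0 0 0 0;0 0 0 0 0 0"
}}

```text
t: 3.07
tcp_pos: [514.2, -265.4, 97.5]
tool_rot: [0.015, 0.96, 0.051, -0.276]
contact_force: [0.6, -0.2, 1.2]
gripper_width: 0.687
```

Run:
```python
from h import *
T,s=cur();Rm=tool(.107,.56);g=[514,-264.8,95.5];G=grasp(Rm,g);plan(T,G,1);print(T.round(3),G.round(3),s['contact_force'],s['torque'])
```

```text
1 rows: 0.10 -0.07 1.28 -0.0000 -0.0001 -0.0012 dist 12.8
[[ 8.43000e-01  1.06000e-01 -5.28000e-01  5.14184e+02]
 [ 8.90000e-02 -9.94000e-01 -5.70000e-02 -2.65444e+02]
 [-5.31000e-01  1.00000e-03 -8.47000e-01  9.75040e+01]
 [ 0.00000e+00  0.00000e+00  0.00000e+00  1.00000e+00]] [[ 8.42000e-01  1.07000e-01 -5.28000e-01  5.08190e+02]
 [ 9.00000e-02 -9.94000e-01 -5.70000e-02 -2.65424e+02]
 [-5.31000e-01  0.00000e+00 -8.47000e-01  8.61800e+01]
 [ 0.00000e+00  0.00000e+00  0.00000e+00  1.00000e+00]] [ 0.5754553  -0.19093274  1.15201497] [-0.04119283 -0.23556221 -0.05082175]
```

Call:
{"method": "drive_tool", "body": {
  "increments": "0.05 -0.03 0.6 0 0 0;0.05 -0.03 0.6 0 0 0;0 0 0 0 0 0"
}}

```text
t: 3.32
tcp_pos: [508.0, -265.0, 85.9]
tool_rot: [0.015, 0.96, 0.051, -0.276]
contact_force: [-1.1, -0.3, 0.1]
gripper_width: 0.68
```

Call:
{"method": "drive_tool", "body": {
  "increments": "0 0 0 0 0 0;0 0 0 0 0 0;0 0 0 0 0 0;0 0 0 0 0 0;0 0 0 0 0 0;0 0 0 0 0 0",
  "claw": 1.5
}}

```text
t: 3.82
tcp_pos: [509.0, -265.4, 87.0]
tool_rot: [0.015, 0.96, 0.051, -0.276]
contact_force: [0.9, -0.7, -0.1]
gripper_width: 0.338
```

Run:
```python
from h import *
T,s=cur();B=T.copy();B[:3,3]-=T[:3,2]*100;plan(T,B,5);plan(B,pose(tool(.785),[597,97,280]),12)
```

```text
5 rows: 0.00 -0.00 -2.00 0.0000 0.0000 -0.0000 dist 100.0
12 rows: 1.20 -2.70 -1.24 -0.0157 0.0448 -0.0551 dist 374.4
```

Call:
{"method": "drive_tool", "body": {
  "increments": "0 0 -1.5 0 0 0;0 0 -2.2 0 0 0;0 0 -2.2 0 0 0;0 0 -2.2 0 0 0;0 0 -2 0 0 0;1.2 -2.7 -1.24 -0.0157 0.0448 -0.0551;1.2 -2.7 -1.24 -0.0157 0.0448 -0.0551;1.2 -2.7 -1.24 -0.0157 0.0448 -0.0551;1.2 -2.7 -1.24 -0.0157 0.0448 -0.0551;1.2 -2.7 -1.24 -0.0157 0.0448 -0.0551;1.2 -2.7 -1.24 -0.0157 0.0448 -0.0551;1.2 -2.7 -1.24 -0.0157 0.0448 -0.0551;1.2 -2.7 -1.24 -0.0157 0.0448 -0.0551;1.2 -2.7 -1.24 -0.0157 0.0448 -0.0551;1.2 -2.7 -1.24 -0.0157 0.0448 -0.0551;1.2 -2.7 -1.24 -0.0157 0.0448 -0.0551;1.2 -2.7 -1.24 -0.0157 0.0448 -0.0551;0 0 0 0 0 0;0 0 0 0 0 0;0 0 0 0 0 0"
}}

```text
t: 5.48
tcp_pos: [597.0, 96.0, 280.3]
tool_rot: [-0.0, 0.924, 0.382, -0.001]
contact_force: [0.4, 0.1, -1.8]
gripper_width: 0.336
```

Run:
```python
from h import *
T,p,d,X=wlook("w2");np.save("T2",T);print(T.round(3),observe()['joints'])
m=wood(p);k,l,st,ce=cv2.connectedComponentsWithStats(m)
for i in range(1,k):
    if st[i,4]<200:continue
    q=X[(l==i)&(d>0)];w,V=np.linalg.eigh(np.cov(q.T));print(i,ce[i].round(),st[i,4],q.mean(0).round(1),np.percentile(q[:,2],[5,50,95]).round(1),V[:,2].round(3),np.sqrt(w).round(1))
```

```text
[[ 7.08000e-01  7.07000e-01 -1.00000e-03  5.96993e+02]
 [ 7.07000e-01 -7.08000e-01 -0.00000e+00  9.59890e+01]
 [-1.00000e-03 -1.00000e-03 -1.00000e+00  2.80263e+02]
 [ 0.00000e+00  0.00000e+00  0.00000e+00  1.00000e+00]] [ 4.47116288e-02  3.27992403e-01  1.43232626e+00 -2.33540438e-04
  1.38317670e+00  8.31406624e-01]
1 [454.  77.] 4675 [866.3  30.5  36.5] [34.9 36.4 37.8] [ 0.01 -1.    0.  ] [ 3.8 11.8 87.6]
3 [262. 180.] 18454 [611.  142.3 240.9] [ 25.9 300.4 301.5] [-0.275  0.239 -0.931] [ 17.   37.9 121.3]
4 [130. 153.] 2778 [488.9 260.3  47.4] [46.3 48.5 49.8] [-0.709 -0.705 -0.006] [ 3.9 10.8 51.8]
9 [345. 321.] 305 [627.8 104.3 370.7] [362.4 371.7 374.5] [-0.521 -0.53   0.669] [0.3 3.2 4.1]
13 [276. 352.] 778 [565.8  67.4 300.7] [299.9 300.7 301.6] [-0.779  0.627 -0.002] [0.5 6.8 9.8]
```

View pics/w2.png

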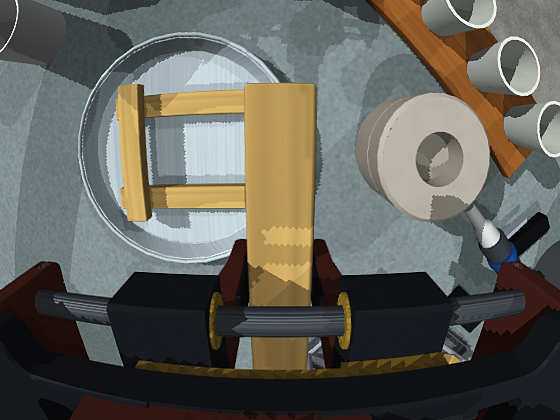

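The wrist view shows the cross batten at (133,152), the low battens at (195,103) and (195,196), and the held batten at (281,180). I'll measure each by height slice.

```bash
cat >> h.py <<'E'
def rect(q,Rm):
    "centre, extents in the tool's plane and yaw of a flat face"
    L=q@Rm[:,:2];A=np.percentile(L,[1,99],axis=0);r=cv2.minAreaRect(q[:,:2].astype(np.float32))
    w,V=np.linalg.eigh(np.cov(q[:,:2].T));v=V[:,1]
    return (Rm[:,:2]@A.mean(0))[:2].round(1),np.ptp(A,axis=0).round(1),round(float(np.degrees(np.arctan2(v[1],v[0]))),2),r
E
python3 - <<'E'
from h import *
T=np.load("T2.npy");p=cv2.imread("pics/w2.png");d=np.load("w2.npy");X=wcloud(d,T);m=(wood(p)>0)&(d>0)
v,u=np.indices(d.shape);Rm=T[:3,:3]
c=m&(abs(X[...,2]-48.3)<2.5)&(u<160);q=X[c];print("cross",np.median(q[:,2]),rect(q,Rm))
for n,a,b in(("lowtop",85,125),("lowbot",175,215)):
    c=m&(abs(X[...,2]-26.5)<3.5)&(u<242)&(v>a)&(v<b)&(u>148);q=X[c]; print(n,len(q),np.median(q[:,2]),rect(q,Rm))
c=m&(X[...,2]>293)&(X[...,2]<304)&(u>230)&(u<330);q=X[c];print("held",np.median(q[:,2]),rect(q,Rm), "tcp-rel ext",np.percentile((q-T[:3,3])@Rm,[0.5,99.5],axis=0).round(1))
bare=(d>0)&~m&(u<240)&(u>155)&(v>120)&(v<180);print("floor",np.median(X[bare][:,2]))
# pan rim: circle fit
c=(d>0)&(abs(X[...,2]-28)<2.5)&(u>70)&(u<300)&(v<275)&~m
q=X[c][:,:2];A=np.c_[2*q,np.ones(len(q))]
for _ in range(6):
    s=np.linalg.lstsq(np.c_[2*q,np.ones(len(q))],(q**2).sum(1),rcond=None)[0];r=np.sqrt(s[2]+s[0]**2+s[1]**2);e=abs(np.hypot(*(q-s[:2]).T)-r);q=q[e<max(4,2*np.median(e))]
print("pan",s[:2],r,len(q))
E
```

```text
cross 48.539843941614606 (array([489. , 259.1]), array([174.7,  28.5]), 45.36, ((488.9682922363281, 259.44708251953125), (178.68797302246094, 30.400798797607422), 45.464805603027344))
lowtop 1922 26.489302667227918 (array([590. , 243.1]), array([ 28.6, 121.2]), 136.12, ((589.6363525390625, 243.66331481933594), (29.548768997192383, 123.27577209472656), 44.94908905029297))
lowbot 1899 26.46192441990968 (array([501.2, 158.1]), array([ 28.2, 121.6]), 135.35, ((500.9250183105469, 158.52456665039062), (28.911975860595703, 124.26885223388672), 45.10076141357422))
held 300.5794360090114 (array([610.1, 109.7]), array([138.2,  28.1]), -135.28, ((608.8241577148438, 108.34220123291016), (144.70025634765625, 29.69984245300293), 44.642372131347656)) tcp-rel ext [[-52.4 -14.6 -21.9]
 [ 88.8  14.  -18.6]]
floor 4.544988637038614
pan [530.35798533 215.96746903] 149.4201312790817 1947
```

Run:
```python
from h import *
T,s=cur();A=pose(tool(.797),[575,175.6,90]);plan(T,A,9);plan(A,pose(tool(.797),[575,175.6,29]),6)
```

```text
9 rows: 0.46 -0.80 2.11 -0.0001 0.0002 -0.0014 dist 207.2
6 rows: 0.00 0.00 1.02 0.0000 0.0000 -0.0000 dist 61.0
```

Call:
{"method": "drive_tool", "body": {
  "increments": "0.46 -0.8 2.11 0 0 -0.0014;0.46 -0.8 2.11 0 0 -0.0014;0.46 -0.8 2.11 0 0 -0.0014;0.46 -0.8 2.11 0 0 -0.0014;0.46 -0.8 2.11 0 0 -0.0014;0.46 -0.8 2.11 0 0 -0.0014;0.46 -0.8 2.11 0 0 -0.0014;0.46 -0.8 2.11 0 0 -0.0014;0.46 -0.8 2.11 0 0 -0.0014;0 0 1 0 0 0;0 0 1 0 0 0;0 0 1 0 0 0;0 0 1 0 0 0;0 0 0 0 0 0;0 0 0 0 0 0;0 0 0 0 0 0"
}}

```text
t: 6.87
tcp_pos: [575.6, 176.4, 51.1]
tool_rot: [-0.0, 0.922, 0.388, 0.0]
contact_force: [0.0, 0.3, -1.1]
gripper_width: 0.341
```

Run:
```python
from h import *
T,s=cur();plan(T,pose(tool(.797),[575,175.6,29]),3);print(T[:3,3])
```

```text
3 rows: -0.03 0.01 0.74 -0.0001 -0.0003 0.0001 dist 22.2
[575.56206075 176.43993934  51.14013187]
```

Call:
{"method": "drive_tool", "body": {
  "increments": "-0.03 0 0.9 0 0 0;-0.03 0 0.8 0 0 0;0 0 0.4 0 0 0;0 0 0.2 0 0 0;0 0 0 0 0 0;0 0 0 0 0 0"
}}

```text
t: 7.37
tcp_pos: [573.8, 176.1, 28.0]
tool_rot: [-0.0, 0.921, 0.388, -0.001]
contact_force: [-3.3, -1.0, 8.0]
gripper_width: 0.342
```

Call:
{"method": "drive_tool", "body": {
  "increments": "0 0 0 0 0 0;0 0 0 0 0 0;0 0 0 0 0 0;0 0 -1 0 0 0;0 0 -2 0 0 0;0 0 -2.5 0 0 0;-1.2 0.5 -2.5 0 0 0;-1.2 0.5 -2.5 0 0 0;-1.2 0.5 -2.5 0 0 0;-1.2 0.5 -2.5 0 0 0;-1.2 0.5 -2.5 0 0 0;-1.2 0.5 -2.5 0 0 0;-1.2 0.5 -2.5 0 0 0;-1.2 0.5 -2.5 0 0 0;0 0 0 0 0 0;0 0 0 0 0 0",
  "claw": 4.6
}}

```text
t: 8.7
tcp_pos: [537.0, 79.0, 284.6]
tool_rot: [0.0, 0.922, 0.388, 0.002]
contact_force: [-0.1, -0.1, -0.1]
gripper_width: 0.523
```

```bash
cat > crib.py <<'E'
from h import *
def crib(name,zs):
    T,p,d,X=wlook(name);np.save("T"+name,T);m=((wood(p)>0)&(d>0)).astype(np.uint8);print(T[:3,3].round(1))
    for z in zs:
        mm=((abs(X[...,2]-z)<2.5)&(m>0)&(np.hypot(X[...,0]-530,X[...,1]-216)<135)).astype(np.uint8)
        mm=cv2.morphologyEx(mm,cv2.MORPH_OPEN,np.ones((3,3),np.uint8))
        k,l,st,ce=cv2.connectedComponentsWithStats(mm)
        for i in range(1,k):
            if st[i,4]<150:continue
            q=X[l==i];w,V=np.linalg.eigh(np.cov(q[:,:2].T));v=V[:,1];a=np.degrees(np.arctan2(v[1],v[0]))%180
            F=tool(np.radians(a));c,e,_,_=rect(q,F);print("z",z,"px",ce[i].round(),st[i,4],"medz",np.median(q[:,2]).round(1),"c",c,"ext",e,"ang",a.round(2))
E
python3 -c "
from crib import *
crib('w3',[26.5,48.5])"
```

```text
[537.   79.  284.6]
z 26.5 px [265.  60.] 220 medz 26.5 c [631.2 201. ] ext [27.8 12.7] ang 46.38
z 26.5 px [208.  61.] 1020 medz 26.5 c [579.9 252.9] ext [61.4 28.3] ang 133.85
z 26.5 px [202. 156.] 1345 medz 26.6 c [486.3 172.1] ext [81.7 28.1] ang 135.22
z 26.5 px [264. 156.] 162 medz 26.7 c [543.5 114.4] ext [27.1  9. ] ang 44.61
z 48.5 px [245. 105.] 3444 medz 48.5 c [573.3 175.9] ext [175.  28.] ang 45.54
z 48.5 px [152. 109.] 2824 medz 48.6 c [488.6 258.7] ext [173.7  28.1] ang 45.51
```

View pics/w3.png

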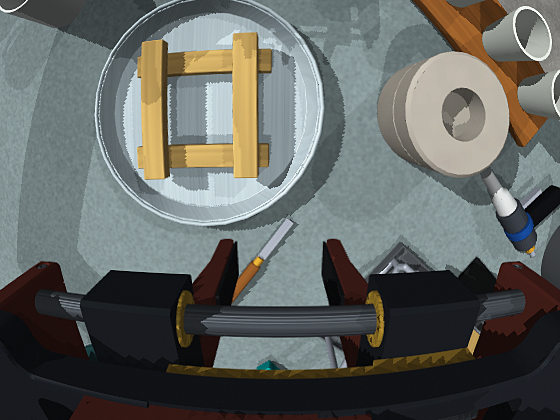

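Layer two is good: parallel within 0.1°, 118 mm spacing, and even overhangs. Next is rack batten a.

Run:
```python
from h import *
T,s=cur();plan(T,grasp(tool(.107,.56),[505.5,-184.4,95.5],190),12)
T=np.load("Tw3.npy");p=cv2.imread("pics/w3.png");d=np.load("w3.npy");X=wcloud(d,T);m=(wood(p)>0)&(d>0)
for uu in(586.4,463.2):
    a=np.radians(45.5);U=X[...,0]*np.cos(a)+X[...,1]*np.sin(a);V=X[...,0]*np.sin(a)-X[...,1]*np.cos(a)
    c=m&(abs(U-uu)<11)&(abs(X[...,2]-26.5)<3)&(abs(V-226)<110);print(uu,np.percentile(V[c],[.2,99.8]).round(1))
```

```text
12 rows: -0.45 2.18 0.36 0.0160 -0.0448 0.0560 dist 264.0
586.4 [137.5 315.6]
463.2 [134.9 311.9]
```

Call:
{"method": "drive_tool", "body": {
  "increments": "-0.45 2.18 0.36 0.016 -0.0448 0.056;-0.45 2.18 0.36 0.016 -0.0448 0.056;-0.45 2.18 0.36 0.016 -0.0448 0.056;-0.45 2.18 0.36 0.016 -0.0448 0.056;-0.45 2.18 0.36 0.016 -0.0448 0.056;-0.45 2.18 0.36 0.016 -0.0448 0.056;-0.45 2.18 0.36 0.016 -0.0448 0.056;-0.45 2.18 0.36 0.016 -0.0448 0.056;-0.45 2.18 0.36 0.016 -0.0448 0.056;-0.45 2.18 0.36 0.016 -0.0448 0.056;-0.45 2.18 0.36 0.016 -0.0448 0.056;-0.45 2.18 0.36 0.016 -0.0448 0.056;0 0 0 0 0 0;0 0 0 0 0 0;0 0 0 0 0 0",
  "claw": 6.0
}}

```text
t: 10.0
tcp_pos: [599.5, -173.5, 244.9]
tool_rot: [0.014, 0.959, 0.052, -0.277]
contact_force: [-0.0, -0.1, 0.7]
gripper_width: 0.682
```

```bash
cat > rack.py <<'E'
from h import *
def rack(name,g):
    T,p,d,X=wlook(name);Rm=tool(.107,.56);n=-Rm[:,2];g=np.array(g)
    m=(wood(p)>0)&(d>0);Q=(X-(g+11*n))@Rm
    c=m&(abs(Q[...,2])<4)&(abs(Q[...,1])<35)&(abs(Q[...,0])<110);q=Q[c]
    A=np.percentile(q[:,0],[.5,99.5]);e=[]
    for a in np.arange(A[0]+15,A[1]-15,10):
        z=q[abs(q[:,0]-a)<5];e.append((a,*np.percentile(z[:,1],[2,98]),np.median(z[:,2])))
    e=np.array(e);f=np.polyfit(e[:,0],e[:,1:3].mean(1),1)
    C=[A.mean(),np.polyval(f,A.mean()),np.median(e[:,3])];G=g+Rm@C
    print("A",A.round(1),"wid",np.median(e[:,2]-e[:,1]).round(1),"off",np.round(C,1),"slope",f[0].round(4),"centre",G.round(1))
    P=grasp(Rm,G,50);T,s=cur();plan(T,P,9);plan(P,grasp(Rm,G),5);print(T[:3,3].round(1),grasp(Rm,G)[:3,3].round(1))
E
python3 -c "
from rack import *
rack('w4',[505.5,-184.4,95.5])"
```

```text
A [-88.7  87.9] wid 28.5 off [-0.4 -0.6  0.4] slope 0.0015 centre [ 504.9 -183.8   95.4]
9 rows: -0.01 0.00 1.54 0.0001 0.0001 0.0003 dist 138.9
5 rows: -0.00 -0.00 1.00 -0.0000 -0.0000 -0.0000 dist 50.0
[ 599.6 -173.2  245.6] [ 499.1 -184.4   86.1]
```

Call:
{"method": "drive_tool", "body": {
  "increments": "0 0 1.54 0 0 0;0 0 1.54 0 0 0;0 0 1.54 0 0 0;0 0 1.54 0 0 0;0 0 1.54 0 0 0;0 0 1.54 0 0 0;0 0 1.54 0 0 0;0 0 1.54 0 0 0;0 0 1.54 0 0 0;0 0 1 0 0 0;0 0 1 0 0 0;0 0 1 0 0 0;0 0 1 0 0 0;0 0 0.6 0 0 0;0 0 0.4 0 0 0;0 0 0 0 0 0;0 0 0 0 0 0"
}}

```text
t: 11.47
tcp_pos: [500.3, -185.5, 86.5]
tool_rot: [0.015, 0.96, 0.052, -0.276]
contact_force: [1.2, -0.0, 0.9]
gripper_width: 0.68
```

Call:
{"method": "drive_tool", "body": {
  "increments": "0 0 0 0 0 0;0 0 0 0 0 0;0 0 0 0 0 0;0 0 0 0 0 0;0 0 0 0 0 0;0 0 0 0 0 0",
  "claw": 1.5
}}

```text
t: 11.97
tcp_pos: [500.3, -185.3, 86.7]
tool_rot: [0.015, 0.96, 0.052, -0.276]
contact_force: [0.6, 0.7, 0.2]
gripper_width: 0.338
```

Run:
```python
from h import *
T,s=cur();print(T[:3,3],s['gripper_width']);B=T.copy();B[:3,3]-=T[:3,2]*100;plan(T,B,5)
y=np.radians(-44.5);C=pose(tool(y),[572.6,259.3,170]);plan(B,C,16)
D=pose(tool(y),[545,200,270]);plan(B,D,15);plan(D,C,6)
```

```text
[ 500.30256095 -185.34519286   86.66193916] 0.338279641287093
5 rows: 0.00 0.00 -2.00 -0.0000 0.0000 0.0000 dist 100.0
16 rows: -0.74 -2.74 0.12 0.0155 0.0327 0.0538 dist 439.3
15 rows: -1.04 -2.42 -0.49 0.0165 0.0348 0.0573 dist 392.3
6 rows: -0.36 -1.03 1.67 0.0000 0.0000 0.0000 dist 119.5
```

Call:
{"method": "drive_tool", "body": {
  "increments": "0 0 -1.5 0 0 0;0 0 -2.2 0 0 0;0 0 -2.2 0 0 0;0 0 -2.2 0 0 0;0 0 -1.9 0 0 0;-1.04 -2.42 -0.49 0.0165 0.0348 0.0573;-1.04 -2.42 -0.49 0.0165 0.0348 0.0573;-1.04 -2.42 -0.49 0.0165 0.0348 0.0573;-1.04 -2.42 -0.49 0.0165 0.0348 0.0573;-1.04 -2.42 -0.49 0.0165 0.0348 0.0573;-1.04 -2.42 -0.49 0.0165 0.0348 0.0573;-1.04 -2.42 -0.49 0.0165 0.0348 0.0573;-1.04 -2.42 -0.49 0.0165 0.0348 0.0573;-1.04 -2.42 -0.49 0.0165 0.0348 0.0573;-1.04 -2.42 -0.49 0.0165 0.0348 0.0573;-1.04 -2.42 -0.49 0.0165 0.0348 0.0573;-1.04 -2.42 -0.49 0.0165 0.0348 0.0573;-1.04 -2.42 -0.49 0.0165 0.0348 0.0573;-1.04 -2.42 -0.49 0.0165 0.0348 0.0573;-1.04 -2.42 -0.49 0.0165 0.0348 0.0573"
}}

```text
t: 13.63
tcp_pos: [544.6, 201.7, 270.9]
tool_rot: [0.0, 0.925, -0.38, 0.0]
contact_force: [0.5, -0.2, -1.3]
gripper_width: 0.338
```

Call:
{"method": "drive_tool", "body": {
  "increments": "0 0 0 0 0 0;0 0 0 0 0 0"
}}

```text
t: 13.8
tcp_pos: [544.4, 201.7, 270.7]
tool_rot: [0.0, 0.926, -0.377, -0.0]
contact_force: [0.0, -0.9, -0.9]
gripper_width: 0.339
```

```bash
cat > place.py <<'E'
from h import *
def held(name,target,ang):
    "measure the held batten, plan its placing at target (centre xyz) with its long axis at ang deg"
    T,p,d,X=wlook(name);s=observe();print(T[:3,3].round(1),"j6",s['joints'][5].round(3))
    m=(wood(p)>0)&(d>0);Q=(X-T[:3,3])@T[:3,:3];c=m&(abs(Q[...,2]+20)<4)&(abs(Q[...,1])<30)&(abs(Q[...,0])<110);q=Q[c]
    w,V=np.linalg.eigh(np.cov(q[:,:2].T));v=V[:,1]*np.sign(V[0,1]);k=q[q[:,0]>20];e=np.percentile(k[:,0],99.7);yc=np.percentile(k[:,1],[2,98])
    b=np.arctan2(v[1],v[0]);print("end",e.round(1),"y",yc.round(1),"topz",np.median(k[:,2]).round(2),"skew",np.degrees(b).round(2))
    cx,cy=e-89.5,yc.mean()-np.tan(b)*k[:,0].mean();F=tool(np.radians(ang)+b) # skew: tool y is mirrored
    cz=np.median(k[:,2])+11+.5;t=np.array(target)-F@[cx,cy,cz];print("tool target",t.round(1))
    A=pose(F,t+[0,0,50]);T,s=cur();plan(T,A,9);plan(A,pose(F,t),5)
E
python3 -c "
from place import *
held('w5',[572.6,259.3,59],-44.5)"
```

```text
[544.4 201.7 270.7] j6 2.578
end 88.2 y [-14.7  13.1] topz -20.71 skew -0.38
tool target [573.2 258.   49.8]
9 rows: -0.22 -0.68 1.89 0.0002 0.0001 0.0011 dist 182.2
5 rows: 0.00 0.00 1.00 0.0000 0.0000 0.0000 dist 50.0
```

Call:
{"method": "drive_tool", "body": {
  "increments": "-0.22 -0.68 1.89 0 0 0.0011;-0.22 -0.68 1.89 0 0 0.0011;-0.22 -0.68 1.89 0 0 0.0011;-0.22 -0.68 1.89 0 0 0.0011;-0.22 -0.68 1.89 0 0 0.0011;-0.22 -0.68 1.89 0 0 0.0011;-0.22 -0.68 1.89 0 0 0.0011;-0.22 -0.68 1.89 0 0 0.0011;-0.22 -0.68 1.89 0 0 0.0011;0 0 1 0 0 0;0 0 1 0 0 0;0 0 1 0 0 0;0 0 0.6 0 0 0;0 0 0 0 0 0;0 0 0 0 0 0;0 0 0 0 0 0"
}}

```text
t: 15.18
tcp_pos: [574.3, 258.0, 65.1]
tool_rot: [-0.0, 0.924, -0.383, 0.0]
contact_force: [1.5, -0.5, -0.5]
gripper_width: 0.34
```

Run:
```python
from h import *
T,s=cur();print(T[:3,3]);plan(T,pose(tool(np.radians(-44.88)),[573.2,258,49.8]),1)
```

```text
[574.28227306 258.01757642  65.06108091]
1 rows: -0.08 0.08 1.53 -0.0003 0.0001 -0.0025 dist 15.3
```

Call:
{"method": "drive_tool", "body": {
  "increments": "-0.04 0.04 0.7 0 0 0;-0.04 0.04 0.5 0 0 0;0 0 0.25 0 0 0;0 0 0.1 0 0 0;0 0 0 0 0 0;0 0 0 0 0 0"
}}

```text
t: 15.68
tcp_pos: [572.2, 258.0, 49.7]
tool_rot: [0.0, 0.924, -0.383, -0.001]
contact_force: [-3.7, -2.0, 9.5]
gripper_width: 0.34
```

Call:
{"method": "drive_tool", "body": {
  "increments": "0 0 0 0 0 0;0 0 0 0 0 0;0 0 0 0 0 0;0 0 -1 0 0 0;0 0 -2 0 0 0;0 0 -2.5 0 0 0;-1 1 -2.3 0 0 0;-1 1 -2.3 0 0 0;-1 1 -2.3 0 0 0;-1 1 -2.3 0 0 0;-1 1 -2.3 0 0 0;-1 1 -2.3 0 0 0;-1 1 -2.3 0 0 0;0 0 0 0 0 0;0 0 0 0 0 0",
  "claw": 4.6
}}

```text
t: 16.93
tcp_pos: [474.3, 258.4, 266.8]
tool_rot: [-0.001, 0.924, -0.383, 0.001]
contact_force: [-0.4, 0.2, -0.1]
gripper_width: 0.526
```

```bash
python3 -c "
from crib import *
crib('w6',[26.5,48.5,70.5])
T,s=cur();plan(T,grasp(tool(.107,.56),[521,-341,95.5],190),18)"
```

```text
[474.3 258.4 266.8]
z 26.5 px [324.  57.] 151 medz 26.4 c [544.5 113.8] ext [28.   8.5] ang 45.3
z 26.5 px [324. 123.] 1675 medz 26.5 c [487.2 171.4] ext [85.6 29. ] ang 135.06
z 26.5 px [323. 192.] 221 medz 26.5 c [426.1 232.2] ext [28.8 12.2] ang 46.38
z 48.5 px [290.  73.] 2862 medz 48.5 c [557.1 159.6] ext [128.8  28.6] ang 45.53
z 48.5 px [198.  77.] 229 medz 48.3 c [631.2 235.9] ext [28.8 11.6] ang 136.37
z 48.5 px [291. 175.] 2801 medz 48.5 c [472.6 242.6] ext [129.5  28.7] ang 45.34
z 48.5 px [201. 176.] 207 medz 48.5 c [547.9 318.1] ext [27.8 10.9] ang 134.49
z 70.5 px [217. 125.] 4156 medz 70.5 c [571.6 259.2] ext [174.6  28.6] ang 135.12
18 rows: 1.98 2.86 -0.30 -0.0139 -0.0290 -0.0482 dist 606.0
```

View pics/w6.png

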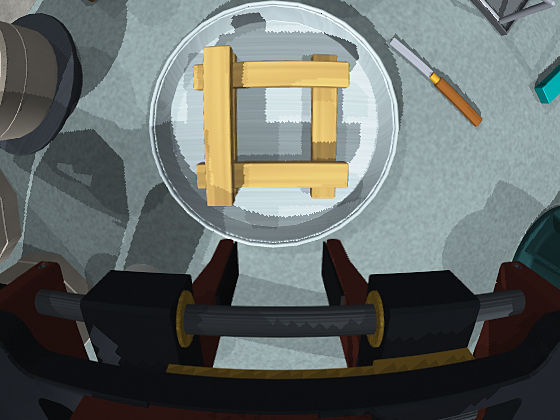

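Third-layer batten one sits at (571.6,259.2), within about 1 mm of target, and the crib below is undisturbed. I'll go to batten c via a waypoint.

Run:
```python
from h import *
T,s=cur();W=pose(tool(-.35,.2),[570,-20,300]);plan(T,W,9);plan(W,grasp(tool(.107,.56),[521,-341,95.5],190),10)
```

```text
9 rows: 2.59 1.99 -0.60 -0.0049 -0.0219 -0.0482 dist 296.2
10 rows: 1.05 3.02 0.21 -0.0170 -0.0354 -0.0427 dist 318.6
```

Call:
{"method": "drive_tool", "body": {
  "increments": "2.59 1.99 -0.6 -0.0049 -0.0219 -0.0482;2.59 1.99 -0.6 -0.0049 -0.0219 -0.0482;2.59 1.99 -0.6 -0.0049 -0.0219 -0.0482;2.59 1.99 -0.6 -0.0049 -0.0219 -0.0482;2.59 1.99 -0.6 -0.0049 -0.0219 -0.0482;2.59 1.99 -0.6 -0.0049 -0.0219 -0.0482;2.59 1.99 -0.6 -0.0049 -0.0219 -0.0482;2.59 1.99 -0.6 -0.0049 -0.0219 -0.0482;2.59 1.99 -0.6 -0.0049 -0.0219 -0.0482;1.05 3.02 0.21 -0.017 -0.0354 -0.0427;1.05 3.02 0.21 -0.017 -0.0354 -0.0427;1.05 3.02 0.21 -0.017 -0.0354 -0.0427;1.05 3.02 0.21 -0.017 -0.0354 -0.0427;1.05 3.02 0.21 -0.017 -0.0354 -0.0427;1.05 3.02 0.21 -0.017 -0.0354 -0.0427;1.05 3.02 0.21 -0.017 -0.0354 -0.0427;1.05 3.02 0.21 -0.017 -0.0354 -0.0427;1.05 3.02 0.21 -0.017 -0.0354 -0.0427;1.05 3.02 0.21 -0.017 -0.0354 -0.0427;0 0 0 0 0 0",
  "claw": 6.0
}}

```text
t: 18.65
tcp_pos: [614.5, -335.4, 239.0]
tool_rot: [0.013, 0.958, 0.051, -0.281]
contact_force: [-1.0, 0.6, -0.1]
gripper_width: 0.684
```

Call:
{"method": "drive_tool", "body": {
  "increments": "0 0 0 0 0 0;0 0 0 0 0 0"
}}

```text
t: 18.82
tcp_pos: [614.4, -330.3, 245.0]
tool_rot: [0.014, 0.959, 0.051, -0.278]
contact_force: [0.4, -0.0, 0.8]
gripper_width: 0.684
```

```bash
python3 -c "
from rack import *
rack('w7',[521,-341,95.5])"
```

```text
A [-88.  89.] wid 28.6 off [ 0.5 -0.4 -0.2] slope -0.0011 centre [ 521.5 -340.6   95.4]
9 rows: 0.01 0.01 1.54 -0.0002 0.0003 0.0000 dist 138.5
5 rows: 0.00 0.00 1.00 -0.0000 -0.0000 -0.0000 dist 50.0
[ 614.5 -330.   246.3] [ 515.7 -341.2   86.1]
```

Call:
{"method": "drive_tool", "body": {
  "increments": "0 0 1.54 0 0 0;0 0 1.54 0 0 0;0 0 1.54 0 0 0;0 0 1.54 0 0 0;0 0 1.54 0 0 0;0 0 1.54 0 0 0;0 0 1.54 0 0 0;0 0 1.54 0 0 0;0 0 1.54 0 0 0;0 0 1 0 0 0;0 0 1 0 0 0;0 0 1 0 0 0;0 0 1 0 0 0;0 0 0.6 0 0 0;0 0 0.4 0 0 0;0 0 0 0 0 0;0 0 0 0 0 0"
}}

```text
t: 20.28
tcp_pos: [515.0, -341.5, 87.1]
tool_rot: [0.015, 0.959, 0.051, -0.277]
contact_force: [-0.0, -0.1, 0.8]
gripper_width: 0.683
```

Call:
{"method": "drive_tool", "body": {
  "increments": "0 0 0 0 0 0;0 0 0 0 0 0;0 0 0 0 0 0;0 0 0 0 0 0;0 0 0 0 0 0;0 0 0 0 0 0",
  "claw": 1.5
}}

```text
t: 20.78
tcp_pos: [515.0, -341.4, 87.2]
tool_rot: [0.015, 0.959, 0.051, -0.277]
contact_force: [0.2, -0.5, 0.7]
gripper_width: 0.339
```

Run:
```python
from h import *
T,s=cur();print(T[:3,3],s['gripper_width']);B=T.copy();B[:3,3]-=T[:3,2]*100
W=pose(tool(-.35,.25),[560,-60,260]);plan(B,W,11)
D=pose(tool(np.radians(-44.9)),[500,170,270]);plan(W,D,9)
```

```text
[ 515.03818688 -341.43073906   87.18873155] 0.3389188755438026
11 rows: -0.64 -2.49 -0.63 0.0164 0.0278 0.0383 dist 289.6
9 rows: -1.91 -1.86 0.14 0.0060 0.0273 0.0479 dist 237.9
```

Call:
{"method": "drive_tool", "body": {
  "increments": "0 0 -1.5 0 0 0;0 0 -2.2 0 0 0;0 0 -2.2 0 0 0;0 0 -2.2 0 0 0;0 0 -1.9 0 0 0;-0.64 -2.49 -0.63 0.0164 0.0278 0.0383;-0.64 -2.49 -0.63 0.0164 0.0278 0.0383;-0.64 -2.49 -0.63 0.0164 0.0278 0.0383;-0.64 -2.49 -0.63 0.0164 0.0278 0.0383;-0.64 -2.49 -0.63 0.0164 0.0278 0.0383;-0.64 -2.49 -0.63 0.0164 0.0278 0.0383;-0.64 -2.49 -0.63 0.0164 0.0278 0.0383;-0.64 -2.49 -0.63 0.0164 0.0278 0.0383;-0.64 -2.49 -0.63 0.0164 0.0278 0.0383;-0.64 -2.49 -0.63 0.0164 0.0278 0.0383;-0.64 -2.49 -0.63 0.0164 0.0278 0.0383"
}}

```text
t: 22.12
tcp_pos: [559.7, -58.7, 260.5]
tool_rot: [-0.022, 0.977, -0.174, -0.123]
contact_force: [0.0, -0.4, 0.2]
gripper_width: 0.343
```

Call:
{"method": "drive_tool", "body": {
  "increments": "-1.91 -1.86 0.14 0.006 0.0273 0.0479;-1.91 -1.86 0.14 0.006 0.0273 0.0479;-1.91 -1.86 0.14 0.006 0.0273 0.0479;-1.91 -1.86 0.14 0.006 0.0273 0.0479;-1.91 -1.86 0.14 0.006 0.0273 0.0479;-1.91 -1.86 0.14 0.006 0.0273 0.0479;-1.91 -1.86 0.14 0.006 0.0273 0.0479;-1.91 -1.86 0.14 0.006 0.0273 0.0479;-1.91 -1.86 0.14 0.006 0.0273 0.0479;0 0 0 0 0 0;0 0 0 0 0 0;0 0 0 0 0 0"
}}

```text
t: 23.12
tcp_pos: [499.9, 170.1, 269.9]
tool_rot: [0.001, 0.925, -0.381, -0.001]
contact_force: [1.1, -0.2, -0.6]
gripper_width: 0.339
```

```bash
python3 -c "
from place import *
held('w8',[484.3,173.3,59],-44.8)"
```

```text
[499.9 170.1 269.9] j6 2.55
end 90.1 y [-14.5  13.2] topz -21.33 skew -0.2
tool target [483.6 173.4  49.2]
9 rows: -0.16 0.10 1.90 0.0002 0.0001 0.0003 dist 171.5
5 rows: 0.00 -0.00 1.00 0.0000 0.0000 -0.0000 dist 50.0
```

Call:
{"method": "drive_tool", "body": {
  "increments": "-0.16 0.1 1.9 0 0 0;-0.16 0.1 1.9 0 0 0;-0.16 0.1 1.9 0 0 0;-0.16 0.1 1.9 0 0 0;-0.16 0.1 1.9 0 0 0;-0.16 0.1 1.9 0 0 0;-0.16 0.1 1.9 0 0 0;-0.16 0.1 1.9 0 0 0;-0.16 0.1 1.9 0 0 0;0 0 1 0 0 0;0 0 1 0 0 0;0 0 1 0 0 0;0 0 0.6 0 0 0;0 0 0 0 0 0;0 0 0 0 0 0;0 0 0 0 0 0"
}}

```text
t: 24.5
tcp_pos: [483.9, 174.3, 63.4]
tool_rot: [-0.0, 0.924, -0.382, -0.0]
contact_force: [-0.2, -0.1, -1.3]
gripper_width: 0.343
```

Run:
```python
from h import *
T,s=cur();print(T[:3,3]);plan(T,pose(tool(np.radians(-45)),[483.6,173.4,49.4]),1)
```

```text
[483.89064708 174.26436613  63.4325916 ]
1 rows: 0.04 0.08 1.40 -0.0000 0.0001 0.0023 dist 14.1
```

Call:
{"method": "drive_tool", "body": {
  "increments": "0.02 0.04 0.6 0 0 0.0012;0.02 0.04 0.5 0 0 0.0012;0 0 0.25 0 0 0;0 0 0.08 0 0 0;0 0 0 0 0 0;0 0 0 0 0 0"
}}

```text
t: 25.0
tcp_pos: [482.8, 173.2, 49.1]
tool_rot: [0.0, 0.924, -0.383, -0.001]
contact_force: [-2.6, -1.1, 9.2]
gripper_width: 0.342
```

Call:
{"method": "drive_tool", "body": {
  "increments": "0 0 0 0 0 0;0 0 0 0 0 0;0 0 0 0 0 0;0 0 -1 0 0 0;0 0 -2 0 0 0;0 0 -2.5 0 0 0;-0.8 -0.8 -2.3 0 0 0;-0.8 -0.8 -2.3 0 0 0;-0.8 -0.8 -2.3 0 0 0;-0.8 -0.8 -2.3 0 0 0;-0.8 -0.8 -2.3 0 0 0;-0.8 -0.8 -2.3 0 0 0;-0.8 -0.8 -2.3 0 0 0;-0.8 -0.8 -2.3 0 0 0;0 0 0 0 0 0;0 0 0 0 0 0",
  "claw": 4.6
}}

```text
t: 26.33
tcp_pos: [483.9, 264.5, 289.3]
tool_rot: [-0.001, 0.924, -0.382, 0.001]
contact_force: [-0.9, 0.2, -1.0]
gripper_width: 0.526
```

```bash
python3 -c "
from crib import *
crib('w9',[26.5,48.5,70.5])
p,d=snapshot('scene');cv2.imwrite('pics/scene9.png',p)"
```

```text
[483.9 264.5 289.3]
z 48.5 px [283.  78.] 1855 medz 48.4 c [570.5 173.4] ext [91.6 29.3] ang 45.8
z 48.5 px [211.  80.] 229 medz 48.3 c [631.5 235.3] ext [28.  11.8] ang 135.84
z 48.5 px [283. 174.] 1754 medz 48.5 c [487.  256.6] ext [91.5 28.7] ang 45.6
z 48.5 px [214. 175.] 200 medz 48.6 c [547.2 318.7] ext [28.4 10.8] ang 133.41
z 70.5 px [230. 126.] 3773 medz 70.4 c [571.7 259.1] ext [174.4  28.9] ang 135.09
z 70.5 px [336. 128.] 3751 medz 70.5 c [483.7 173.5] ext [175.2  28.8] ang 135.06
```

View pics/w9.png

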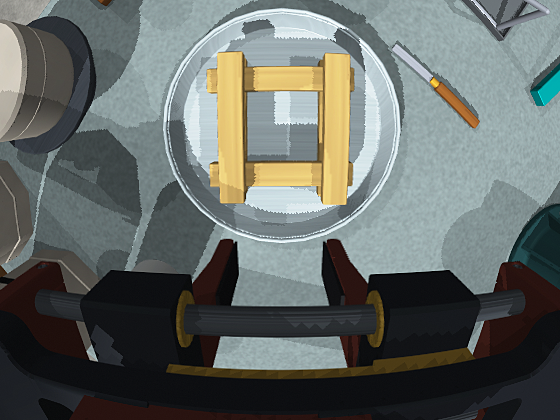

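View pics/scene9.png

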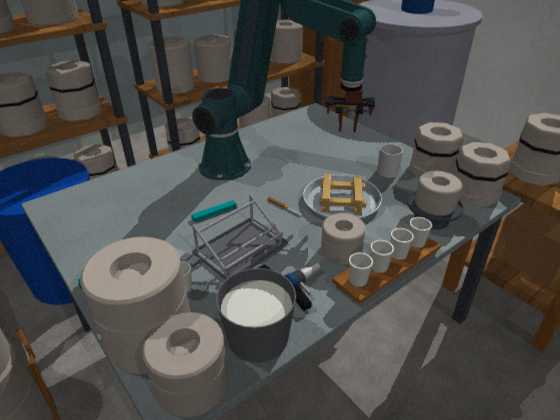

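The wrist view shows the complete three-layer crib, with its top battens at (230,126) and (336,128). The scene view shows the rack empty and the bystanders where they were, so I'm handing in.

```bash
python3 -c "
from station import *
print(finish_job())"
```

```text
the job is handed in; nothing more can be done
None
```

The crib is finished and handed in at about 26.5 s of the 72 s allowed. All three rack battens are placed, and the gripper was well clear of everything at hand-in.

**Second layer:** the middle rack batten is parallel to the one already there, within 0.1° when measured just after placing. It sits 118 mm from it, centre to centre, against the 120 mm asked. The bottom battens stick out past it by roughly 12–15 mm; the stubs measured 13 and 9 mm, and the method trims a few millimetres off those.

**Third layer:** the left and right rack battens lie flat on top, upper faces at 70.5 mm where 70 mm was expected. Their centres came out at (571.7, 259.1) and (483.7, 173.5), within about 1 mm of my estimates for the bottom batten centres. Both lie at 135.1°.

**Checks:**
- **Bottom pair:** they measured about 123 mm apart rather than "about 120", so I placed the top battens from the measured positions.
- **Battens already laid:** what could be seen of them after the last placing agreed with earlier readings to about 1 mm.
- **Everything else:** in the last scene picture the rack was empty and nothing on the bench looked moved. I judged that by eye only.
- **Forces:** the highest I saw was about 10 N at touchdown, and no check failed.

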